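# Fit the knob on the drive unit's keyed shaft and home the drive

## Task

Put the loose metal knob onto the upright keyed shaft of the black drive unit, pressing lightly and turning it until it drops over the key and sits fully home, flat on the flange. Then use the knob to turn the shaft clockwise, seen from above, gently up to its end stop, where the knob's bar lies in line with the long side of the housing, and let go. Be gentle with the shaft and leave the other things on the bench where they are.

Things in the scene. Friction and masses are not known exactly. Their poses are not given: they have to be found in the camera images.
- knob: Loose aluminium knob, 53 mm tall, 0.18 kg, upright, any yaw. Hub dia. 44 mm up to 29 mm height, with a bar grip on top. Underneath: a blind bore on the axis, dia. 12 mm, 25 mm deep, and right across the underside, along x (parallel to the bar), a slot 12 mm wide, 9.5 mm deep. Either half turn fits. Origin: centre of the underside; x along the bar, z up.
- knob_bar (a point): Middle of the knob's bar grip, on its axis, 41 mm above its underside; axes as the knob's. The bar is 44 mm long (along x), 14 mm wide (along y) and 24 mm high (29 to 53 mm above the underside): grip it across its width.
- drive: Fixed black drive unit: housing 160 mm (along its x, the long side) by 120 mm by 70 mm high, a round aluminium flange, dia. 68 mm, on the middle of its top and the upright steel shaft on that. Origin: centre of the underside; x along the long side, z up. Pressing on it with over 60 N through the knob, or 25 N with the robot itself, would harm it.
- flange_top (a point): Centre of the flange's face, on the shaft axis, 78 mm above the bench; axes as the drive's. The knob's origin comes here when home. Right on the flange lies the shaft's cross key, 32 mm long, 10 wide, 8 high. Knob on the pilot but slot not over the key: it rests 8 mm above the flange; in line with the key (about 3 degrees either way) it drops onto the flange.
- pilot_tip (a point): Top of the shaft's round pilot (dia. 10 mm, last 4 mm tapered), 24 mm above the flange. The shaft turns stiffly (0.15 N m), stays where left; its angle is not measured: at first the key lies 23 to 75 degrees counter-clockwise (from above) of the drive's x axis. Turned clockwise it stops when the knob's bar is parallel to that axis, within 3 degrees or so (slot play).
- lamp_head: Bystander: black and silver lamp head standing on its 56 mm square flange, 68 mm tall. Origin at the centre of its underside.
- jar: Bystander: small amber glass jar, diameter 48 mm, 60 mm tall. Origin at the centre of its underside.
- screwdriver: Bystander: screwdriver with red handle, 160 mm long, lying on the bench along its x. Origin at its underside, mid-length.

How it is judged:
On the way:
1. the knob has dropped home over the key, flat on the flange (z of knob in the frame of flange_top below 0.003 m and horizontal distance between knob and flange_top below 0.004 m and angle between knob's own z axis and vertical below 0.1 rad), for 0.2 s.
At the end, for the whole second after the job is handed in: The knob sits home on the flange (underside within 3 mm of the flange face, within 4 mm of the shaft's axis, upright within 0.08 rad), at the end stop (bar parallel to the housing's long side within 0.12 rad), at rest and released (z of knob in the frame of flange_top between -0.003 and 0.003 m and horizontal distance between knob and flange_top below 0.004 m and angle between knob's own z axis and vertical below 0.08 rad and angle between the x axis of knob and the x axis of drive, either way round below 0.12 rad and linear speed of knob below 0.02 m/s); the robot touches nothing.
It fails at once if the knob is forced against the drive unit with more than 60 N (contact force between knob and drive above 60 N).
It fails at once if the robot hits the drive unit with more than 25 N (contact force between the arm and drive above 25 N).
It fails at once if the lamp head is shifted by more than 30 mm (distance of lamp_head from where it was at the start of the episode above 0.03 m).
It fails at once if the jar is shifted by more than 30 mm (distance of jar from where it was at the start of the episode above 0.03 m).
It fails at once if the screwdriver is shifted by more than 30 mm (distance of screwdriver from where it was at the start of the episode above 0.03 m).
It also fails if it takes over 64 s, if anything falls off the work surface, if the arm or the gripper's body presses on something with over 40 N, if the wrist force passes 120 N, or if a joint passes its speed limit or range.

## Robot

A 6-joint arm with a two-finger parallel gripper is mounted at the origin on the work surface. World frame = base frame: x ahead of the robot, y to its left, z up, the work surface at z = 0. Lengths are in m, angles in rad, forces in N, time in s.
With the tool pointing down it reaches from about 0.35 to 0.975 m from the base axis. Payload 7.1 kg.
Tool frame: the origin (TCP) lies midway between the tips of the shut fingers; the grasp point (between the pads) lies 19 mm behind it; z points along the fingers, y is the line along which they close (so a half turn about z gives the same grasp; the last joint's range is limited). The gripper opens to 88 mm and grips with 3 to 60 N. Pads are 20 mm wide; open, the fingers measure 115 mm over their backs; the gripper's body (75 mm by 178 mm) begins 61 mm behind the grasp point.
Start: joints at [-1.153, 0.423, 1.63, -0, 1.089, -0.019], TCP at [0.264, -0.566, 0.223] pointing down, gripper open.
Joint ranges: [-3, 3], [-0.9, 2.11], [0.09, 2.58], [-1.31, 4.45], [0.11, 2.69], [-2.54, 2.54]. Speed limits (rad/s): [2.39, 2.39, 3.01, 3.14, 3.14, 3.14].

## Interface

Orientations are given as [roll, pitch, yaw] about the fixed x, y, z axes, in that order (R = Rz(yaw) Ry(pitch) Rx(roll)).
In Python, from workcell import manip, optics, order gives the robot as it stands.
- The arm moves only by the shell command python3 -m inch [FORCE], which reads ROWS from standard input. ROWS is a JSON list that holds a single list of rows (three levels of brackets), with 1 to 20 rows, each of 7 numbers: dx, dy, dz in shares of the most that a row can go, 1 being 62.5 mm, then a rotation vector rx, ry, rz in normalised numbers (1 is pi rad), then the finger opening in m; each row shifts and turns the commanded pose from where the row before left it, along the tool's axes as they then stand; what a row does not reach is not made up. A row lasts 1/8 s, in which the tool goes at most 0.0625 m and 0.188 rad, less where a joint would pass 70% of its speed; a pose out of reach is approached as far as the arm can. The fingers move at their own pace and stop on an object; FORCE is the grip in N (left out, the last holds). Time passes only in rows, so rows that do not move let the fingers close. It prints the time, the measured TCP pose, the force, the opening and the grip force at its end. A shift or turn number past 1, either way, is cut back to 1. Input that does not fit is refused with a message, and nothing moves.
- manip.get_obs(): the state, without advancing time (a new reading comes with each control period).
- optics.get_image(name): name is "side" or "top"; returns (picture, depth): 400x640x3 uint8, red, green, blue; 400x640 float32, m along the optical axis (not along the pixel's ray), 0 where there is no reading.
- optics.camera_info(name): a dict with "intrinsics" (3x3 intrinsics, pixels), "pose" (4x4, takes a point from camera to world coordinates). Camera axes: x right, y down, z forward; pixel columns grow to the right and rows downward; lengths in m; the calibration is good to about 2 mm. A picture is of the moment at which its call begins. camera_info takes no time and is no camera call.
- order.close_job(): hands the job in; it is judged then, once.
The state is a dict: "clock": time; "q": joint angles; "joint_vel": joint speeds; "joint_torque": joint torques, N m; "ee_pos": TCP position; "ee_rot": TCP orientation; "force": force on the tool from outside, world axes, zero at the start; "ft_torque": the same for the moment, N m; "width": finger opening in m; "gripper_force": force on a finger pad.
Only numpy, scipy, OpenCV 4.12 (cv2) and the standard library are available. Lean on these libraries where they do the work, as an engineer would, in place of code of your own. Each camera call takes 0.05 s, during which the arm holds its last target. There are 200 camera calls.

## Working session

There is one attempt and no reset: what is moved stays moved. The work goes in short steps, Python scripts to look and compute and a shell command to move; the robot and the scene stay as the last step left them, time stands still between calls to the robot, and variables do not carry over. Pictures are saved under pics/ and viewed, at most 10 in all, crops included, and the job is handed in when it is done.

```bash
mkdir -p pics; cat > h.py <<'E'
import numpy as np, cv2
from workcell import manip, optics, order
def shot(n,f):
    im,d=optics.get_image(n); cv2.imwrite(f'pics/{f}.png',im[:,:,::-1]); np.save(f'pics/{f}.npy',d); return im,d
def world(n,d,u,v,z=None):
    c=optics.camera_info(n);K=np.array(c['intrinsics']);T=np.array(c['pose'])
    r=np.linalg.inv(K)@[u,v,1]
    if z is None: return T[:3,:3]@(r*d[int(round(v)),int(round(u))])+T[:3,3]
    r=T[:3,:3]@r; return T[:3,3]+r*(z-T[2,3])/r[2]
E
python3 - <<'E'
from h import *
for n in('top','side'):
    shot(n,n+'0'); c=optics.camera_info(n); print(np.round(c['intrinsics'],1).tolist(),np.round(c['pose'],3).tolist())
o=manip.get_obs();print(o)
E
```

```text
[[393.5, 0.0, 326.3], [0.0, 393.5, 203.4], [0.0, 0.0, 1.0]] [[-0.013, -0.981, 0.195, 0.45], [-0.999, 0.019, 0.026, -0.07], [-0.029, -0.195, -0.98, 0.769], [0.0, 0.0, 0.0, 1.0]]
[[371.6, 0.0, 323.1], [0.0, 371.6, 196.6], [0.0, 0.0, 1.0]] [[-0.726, -0.342, 0.597, 0.126], [-0.688, 0.376, -0.621, 0.406], [-0.012, -0.861, -0.509, 0.504], [0.0, 0.0, 0.0, 1.0]]
{'clock': 0.1, 'q': array([-1.15297417e+00,  4.23720833e-01,  1.63055381e+00,  1.66220646e-05,
        1.08860180e+00, -1.90233685e-02]), 'joint_vel': array([-0.00057955, -0.00166702, -0.00245312,  0.00041918, -0.00038137,
        0.0007519 ]), 'joint_torque': array([-1.34883398e-03, -5.45611632e+01, -2.74330169e+01,  6.43387134e-02,
        1.88255904e-02, -3.18554680e-05]), 'ee_pos': array([ 0.26425175, -0.56587319,  0.22203013]), 'ee_rot': array([-3.14030938e+00, -3.91346283e-05,  4.36837782e-01]), 'force': array([ 0.46731451,  0.16880031, -0.06080591]), 'ft_torque': array([ 0.00217853, -0.05524711,  0.02058483]), 'gripper_force': 0.0, 'width': 0.08759511466307814}
```

View pics/top0.png

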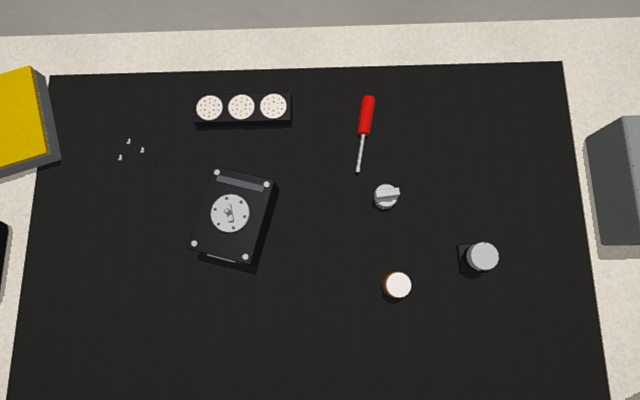

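View pics/side0.png

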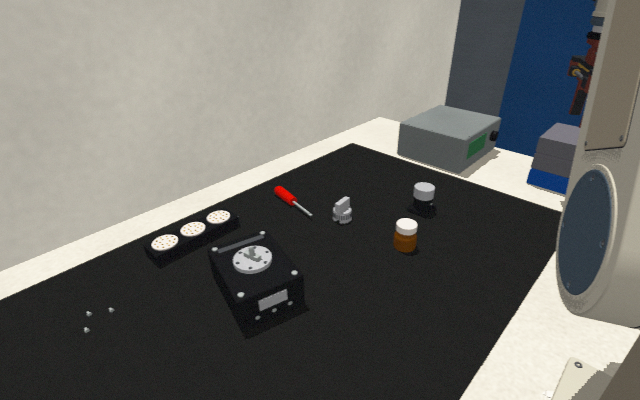

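Top view: the drive's flange is near (230,213), the knob near (386,196) with its bar roughly along image x, the screwdriver near (364,135), the jar at (398,285) and the lamp at (480,257). I'll enlarge the drive and knob from both cameras.

```bash
python3 - <<'E'
from h import *
t=cv2.imread('pics/top0.png');s=cv2.imread('pics/side0.png')
def c(i,u,v,w,h,W,H): return cv2.resize(i[v:v+h,u:u+w],(W,H),interpolation=cv2.INTER_CUBIC)
a=np.hstack([c(t,180,160,100,75*4//3,400,400)[:300*4//3],c(t,365,175,40,40,400,400)])
cv2.imwrite('pics/crop1.png',a)
b=np.hstack([c(s,200,220,110,110,400,400),c(s,322,188,40,40,400,400)])
cv2.imwrite('pics/crop2.png',b)
d=np.load('pics/top0.npy');e=np.load('pics/side0.npy')
for n,D,p in(('top',d,[(386,196),(392,193),(230,213),(222,225),(240,203)]),('side',e,[(343,204),(252,260)])):
    for u,v in p: print(n,u,v,world(n,D,u,v).round(4))
E
```

```text
top 386 196 [ 0.6048 -0.1619  0.0524]
top 392 193 [ 0.6103 -0.1733  0.0523]
top 230 213 [0.5716 0.1186 0.0885]
top 222 225 [0.552  0.1351 0.0784]
top 240 203 [0.5912 0.1037 0.0793]
side 343 204 [ 0.603  -0.1571  0.0483]
side 252 260 [0.5666 0.1292 0.0789]
```

View pics/crop1.png

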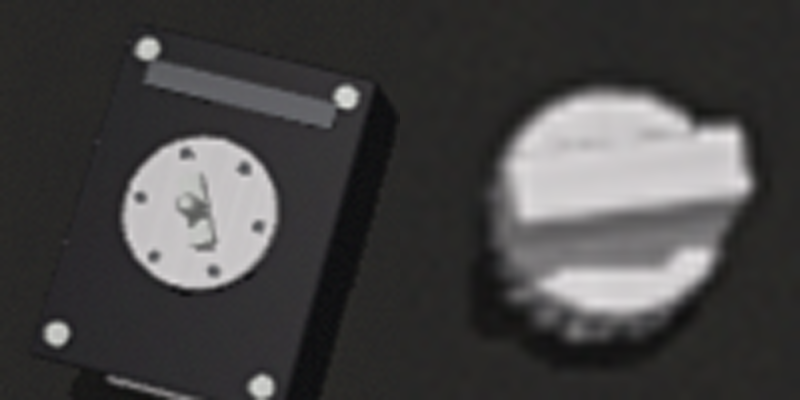

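View pics/crop2.png

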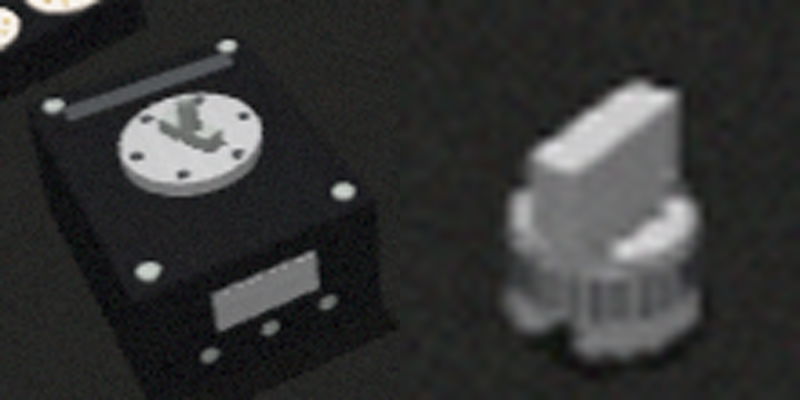

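Crop 1 shows the flange centre at about (200,213), which is pixel (229.7,212.9). The corner screws are at (148,48), (346,97), (57,333) and (262,386), and the knob bar's top runs roughly from (515,195) to (745,150). The key is hard to read by eye, so I'll fit it from depth.

```bash
python3 - <<'E'
from h import *
def cloud(n):
    D=np.load(f'pics/{n}0.npy');I=cv2.imread(f'pics/{n}0.png').max(2);c=optics.camera_info(n);K=np.array(c['intrinsics']);T=np.array(c['pose'])
    v,u=np.mgrid[:400,:640];P=np.stack([u,v,np.ones_like(u)],-1)@np.linalg.inv(K).T*D[...,None]
    return P@T[:3,:3].T+T[:3,3],I
def pca(q):
    w,V=np.linalg.eigh(np.cov(q.T)); return np.degrees(np.arctan2(V[1,1],V[0,1]))%180,np.sqrt(w*12)
for n in('top','side'):
    P,I=cloud(n)
    k=(abs(P[...,0]-.605)<.04)&(abs(P[...,1]+.16)<.04)
    z=P[k][:,2];print(n,'barz',np.percentile(z,[90,98]))
    q=P[k&(P[...,2]>.0475)&(P[...,2]<.058)&(I>150)][:,:2].astype(np.float32);print(' bar',len(q),q.mean(0),pca(q),cv2.minAreaRect(q))
    h=P[k&(abs(P[...,2]-.029)<.003)][:,:2].astype(np.float32);print(' hub',len(h),cv2.minEnclosingCircle(h))
    r=np.hypot(P[...,0]-.571,P[...,1]-.119)
    f=P[(r<.045)&(abs(P[...,2]-.078)<.004)&(I>140)][:,:2].astype(np.float32);c=cv2.minEnclosingCircle(f);print(' flange',len(f),c,cv2.fitEllipse(cv2.convexHull(f)))
    r=np.hypot(P[...,0]-c[0][0],P[...,1]-c[0][1])
    for a,b in((.0825,.09),(.092,.11)):
        m=(r<.02)&(P[...,2]>a)&(P[...,2]<b);q=P[m];print(' key',len(q),q.mean(0).round(4),pca(q[:,:2]))
s=np.array([(148,48),(57,333),(346,97),(262,386)])/4+[180,160]-.375
w=np.array([world('top',None,*p,z=.071)[:2] for p in s]);print(w.round(4),w.mean(0))
for a,b in((0,1),(2,3)): e=w[b]-w[a];print('drive x',np.degrees(np.arctan2(e[1],e[0]))%180,np.linalg.norm(e))
e=w[2]-w[0];f=w[3]-w[1];print([np.degrees(np.arctan2(x[1],x[0]))+90 for x in(e,f)])
E
```

```text
top barz [0.05170588 0.05419326]
 bar 160 [ 0.6121286  -0.16438355] (np.float64(96.22720785564626), array([0.01313363, 0.04283274])) ((0.612277626991272, -0.16464078426361084), (0.01331664901226759, 0.04314357414841652), 4.98097038269043)
 hub 190 ((0.6118274927139282, -0.16475464403629303), 0.022077077999711037)
 flange 930 ((0.5740432143211365, 0.1219140887260437), 0.03410216048359871) ((0.5740203261375427, 0.12195254862308502), (0.06732752174139023, 0.06770316511392593), 142.3667755126953)
 key 86 [0.5731 0.1209 0.0863] (np.float64(10.562311161985264), array([0.01097886, 0.03648251]))
 key 32 [0.5736 0.1207 0.0995] (np.float64(41.9844802488864), array([0.00878209, 0.00904044]))
side barz [0.0475535  0.05383751]
 bar 47 [ 0.60970926 -0.1612152 ] (np.float64(96.26283768448928), array([0.01266995, 0.0425237 ])) ((0.6100319623947144, -0.16161690652370453), (0.01412437204271555, 0.04143001139163971), 8.90488338470459)
 hub 78 ((0.6090056896209717, -0.16182869672775269), 0.021708117797970772)
 flange 560 ((0.5730551481246948, 0.12437404692173004), 0.03449739143252373) ((0.572897732257843, 0.12434844672679901), (0.06669025868177414, 0.06810258328914642), 89.46192932128906)
 key 77 [0.5705 0.1252 0.0862] (np.float64(16.704938383832598), array([0.01015847, 0.03512101]))
 key 35 [0.5705 0.1252 0.0984] (np.float64(58.383592232699556), array([0.00617559, 0.00865656]))
[[0.6531 0.1512]
 [0.5216 0.1868]
 [0.6278 0.0586]
 [0.4967 0.0938]] [0.57479882 0.12256586]
drive x 164.84978143232792 0.13622104676768773
drive x 164.981825616671 0.13581320858403717
[np.float64(-15.266336873785491), np.float64(-15.023091317535474)]
```

Both cameras agree on the knob-to-drive offset. Averaging them:

| Item | Position (x, y) | Axis angle |
|---|---|---|
| Knob | (0.611, -0.163) | bar at 96° |
| Flange | (0.5735, 0.123) | drive x at 165° (= -15°) |
| Key | on the flange | about 11–17°, i.e. 26–32° CCW of drive x, inside the given range |

I'll grip the bar with the tips just above the hub, at TCP z 0.033.

The manual's scale: shifts go in shares of 62.5 mm and turns go in shares of pi rad. Converting my numbers, 0.0404 m is 0.6464, -0.0182 m is -0.2912, -0.177 rad / 3.1416 = -0.0563.

```bash
cat >> h.py <<'E'
from scipy.spatial.transform import Rotation as R
def go(x,y,z,yaw):
    "print the shift and turn in tool axes to a downward pose (yaw in deg)"
    o=manip.get_obs();A=R.from_euler('xyz',o['ee_rot']);B=R.from_euler('xyz',[np.pi,0,np.radians(yaw)])
    print('at',o['ee_pos'].round(4),'yaw',np.degrees(o['ee_rot'][2]).round(2),'q',o['q'].round(2),'F',o['force'].round(1))
    print('d',A.inv().apply(np.array([x,y,z])-o['ee_pos']).round(4),'rv',(A.inv()*B).as_rotvec().round(4))
E
echo '[[[0.6464, -0.2912, 0, 0, 0, 0, 0.06], [0.6464, -0.2912, 0, 0, 0, 0, 0.06], [0.6464, -0.2912, 0, 0, 0, 0, 0.06], [0.6464, -0.2912, 0, 0, 0, 0, 0.06], [0.6464, -0.2912, 0, 0, 0, 0, 0.06], [0.6464, -0.2912, 0, 0, 0, 0, 0.06], [0.6464, -0.2912, 0, 0, 0, 0, 0.06], [0.6464, -0.2912, 0, 0, 0, 0, 0.06], [0.6464, -0.2912, 0, 0, 0, 0, 0.06], [0.6464, -0.2912, 0, 0, 0, 0, 0.06], [0.6464, -0.2912, 0, 0, 0, 0, 0.06], [0.6464, -0.2912, 0, 0, 0, 0, 0.06], [0, 0, 0.16, 0, 0, -0.0563, 0.06], [0, 0, 0.16, 0, 0, -0.0563, 0.06], [0, 0, 0.16, 0, 0, -0.0563, 0.06], [0, 0, 0.16, 0, 0, -0.0563, 0.06], [0, 0, 0.16, 0, 0, -0.0563, 0.06], [0, 0, 0.16, 0, 0, -0.0563, 0.06], [0, 0, 0, 0, 0, -0.0563, 0.06], [0, 0, 0, 0, 0, 0, 0.06]]]' | python3 -m inch 20
python3 -c "from h import *;go(.611,-.163,.08,96)"
```

```text
clock: 2.6
ee_pos: [0.611, -0.1632, 0.1622]
ee_rot: [-3.141, -0.0, 1.674]
force: [0.1, -0.4, 0.5]
width: 0.0596
gripper_force: 0.0
at [ 0.611  -0.1632  0.1622] yaw 95.93 q [-0.28  0.5   1.65  0.    0.98 -0.38] F [ 0.1 -0.4  0.5]
d [0.0002 0.0001 0.0822] rv [-0.0008 -0.0003 -0.0013]
```

In the tool's units: 0.03 m is 0.48, 0.025 m is 0.4.

```bash
echo '[[[0, 0, 0.48, 0, 0, 0, 0.05], [0, 0, 0.48, 0, 0, 0, 0.05], [0, 0, 0.48, 0, 0, 0, 0.05], [0, 0, 0.4, 0, 0, 0, 0.05], [0, 0, 0.224, 0, 0, 0, 0.05], [0, 0, 0, 0, 0, 0, 0.05], [0, 0, 0, 0, 0, 0, 0.024], [0, 0, 0, 0, 0, 0, 0.02], [0, 0, 0, 0, 0, 0, 0.01], [0, 0, 0, 0, 0, 0, 0.01], [0, 0, 0, 0, 0, 0, 0.01], [0, 0, 0, 0, 0, 0, 0.01]]]' | python3 -m inch 30
python3 - <<'E'
from h import *
go(.611,-.163,.033,96)
t,_=shot('top','g1');s,_=shot('side','g1s')
c=lambda i,u,v,w:cv2.resize(i[v:v+w,u:u+w,::-1],(400,400),interpolation=cv2.INTER_CUBIC)
cv2.imwrite('pics/crop3.png',np.hstack([c(t,340,150,100),c(s,300,150,80)]))
E
```

```text
clock: 4.1
ee_pos: [0.6115, -0.1634, 0.0341]
ee_rot: [3.141, 0.0, 1.676]
force: [-1.1, 0.3, 4.9]
width: 0.0137
gripper_force: 30.0
at [ 0.6115 -0.1634  0.0341] yaw 96.01 q [-0.28  0.68  1.7   0.    0.76 -0.38] F [-1.1  0.3  4.9]
d [ 0.0004 -0.0005  0.0011] rv [0.0005 0.0002 0.0002]
```

View pics/crop3.png

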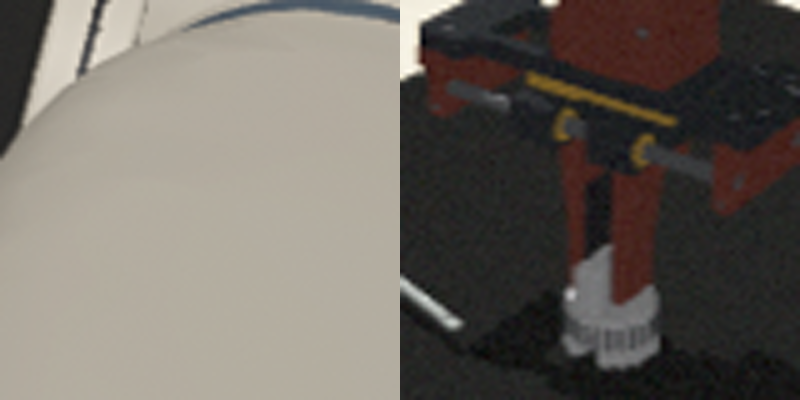

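The grip is good: opening 13.7 mm matches the bar, and the side crop shows the fingers across it just above the hub. Next I lift, carry and turn to about 12° CCW of the key estimate, then later sweep clockwise.

In the tool's units: 0.0481 m is 0.7696, -0.042 m is -0.672, -0.173 rad / 3.1416 = -0.0551.

```bash
echo '[[[0, 0, -0.672, 0, 0, 0, 0.005], [0, 0, -0.672, 0, 0, 0, 0.005], [0, 0, -0.672, 0, 0, 0, 0.005], [0.7696, -0.0192, 0, 0, 0, 0, 0.005], [0.7696, -0.0192, 0, 0, 0, 0, 0.005], [0.7696, -0.0192, 0, 0, 0, 0, 0.005], [0.7696, -0.0192, 0, 0, 0, 0, 0.005], [0.7696, -0.0192, 0, 0, 0, 0, 0.005], [0.7696, -0.0192, 0, 0, 0, 0, 0.005], [0, 0, 0, 0, 0, -0.0551, 0.005], [0, 0, 0, 0, 0, -0.0551, 0.005], [0, 0, 0, 0, 0, -0.0551, 0.005], [0, 0, 0, 0, 0, -0.0551, 0.005], [0, 0, 0, 0, 0, -0.0551, 0.005], [0, 0, 0, 0, 0, -0.0551, 0.005], [0, 0, 0, 0, 0, -0.0551, 0.005], [0, 0, 0, 0, 0, -0.0551, 0.005], [0, 0, 0, 0, 0, -0.0551, 0.005], [0, 0, 0, 0, 0, -0.0551, 0.005]]]' | python3 -m inch 40
echo '[[[0, 0, 0, 0, 0, -0.0551, 0.005], [0, 0, 0, 0, 0, 0, 0.005], [0, 0, 0, 0, 0, 0, 0.005]]]' | python3 -m inch
python3 - <<'E'
from h import *
go(.574,.123,.14,205)
s,d=shot('side','g2')
cv2.imwrite('pics/crop4.png',cv2.resize(s[170:310,190:330,::-1],(600,600),interpolation=cv2.INTER_CUBIC))
E
```

```text
clock: 6.58
ee_pos: [0.5734, 0.1229, 0.1591]
ee_rot: [3.142, -0.001, -2.872]
force: [0.4, -0.5, -2.1]
width: 0.0135
gripper_force: 40.0
clock: 6.95
ee_pos: [0.5737, 0.1229, 0.1594]
ee_rot: [3.141, -0.001, -2.708]
force: [-0.2, 0.2, -0.8]
width: 0.0138
gripper_force: 40.0
at [0.5737 0.1229 0.1594] yaw -155.14 q [ 0.19  0.45  1.76 -0.    0.93 -1.81] F [-0.2  0.2 -0.8]
d [-0.0003 -0.      0.0194] rv [ 0.0001 -0.0005 -0.0024]
```

View pics/crop4.png

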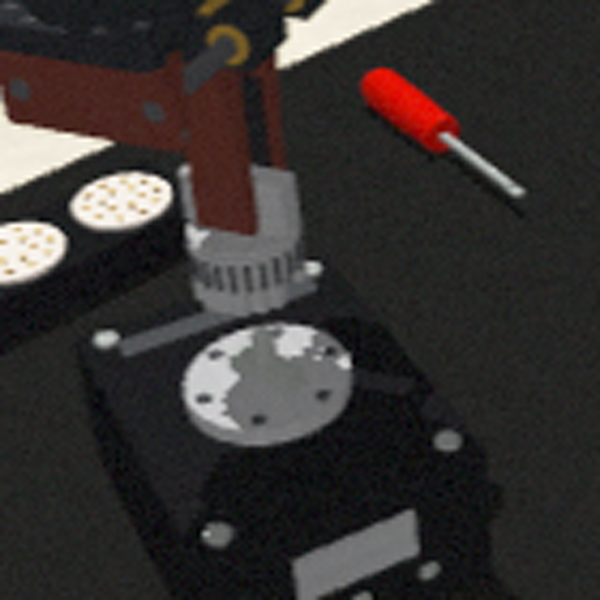

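The side crop shows the knob upright in the grip, hub about (190–302, 230–310), squarely above the flange at (268,385). I'm descending gently with force checks.

In the tool's units: 0.01 m is 0.16, 0.002 m is 0.032.

```bash
echo '[[[0, 0, 0.16, 0, 0, 0, 0.005], [0, 0, 0.16, 0, 0, 0, 0.005], [0, 0, 0, 0, 0, 0, 0.005], [0, 0, 0.032, 0, 0, 0, 0.005], [0, 0, 0.032, 0, 0, 0, 0.005], [0, 0, 0.016, 0, 0, 0, 0.005], [0, 0, 0, 0, 0, 0, 0.005]]]' | python3 -m inch; python3 -c "from h import *;go(.574,.123,.1341,205)"
```

```text
clock: 7.88
ee_pos: [0.5739, 0.123, 0.1347]
ee_rot: [-3.142, 0.0, -2.704]
force: [-0.1, -1.3, -2.0]
width: 0.0137
gripper_force: 40.0
at [0.5739 0.123  0.1347] yaw -154.95 q [ 0.19  0.48  1.78 -0.    0.88 -1.82] F [-0.1 -1.3 -2. ]
d [-0.0001  0.      0.0006] rv [-0.      0.      0.0009]
```

In the tool's units: 0.002 m is 0.032, 0.001 m is 0.016.

```bash
echo '[[[0, 0, 0.032, 0, 0, 0, 0.005], [0, 0, 0.032, 0, 0, 0, 0.005], [0, 0, 0.016, 0, 0, 0, 0.005], [0, 0, 0, 0, 0, 0, 0.005]]]' | python3 -m inch; python3 -c "from h import *;o=manip.get_obs();print(o['ft_torque'].round(2))"
```

```text
clock: 8.38
ee_pos: [0.5738, 0.1229, 0.1295]
ee_rot: [3.142, -0.0, -2.704]
force: [-0.2, -0.2, -0.9]
width: 0.0136
gripper_force: 40.0
[ 0.13 -0.09 -0.03]
```

In the tool's units: 0.002 m is 0.032, 0.001 m is 0.016.

```bash
echo '[[[0, 0, 0.032, 0, 0, 0, 0.005], [0, 0, 0.016, 0, 0, 0, 0.005], [0, 0, 0, 0, 0, 0, 0.005]]]' | python3 -m inch; echo '[[[0, 0, 0.032, 0, 0, 0, 0.005], [0, 0, 0.032, 0, 0, 0, 0.005], [0, 0, 0, 0, 0, 0, 0.005]]]' | python3 -m inch; echo '[[[0, 0, 0.016, 0, 0, 0, 0.005], [0, 0, 0.016, 0, 0, 0, 0.005], [0, 0, 0, 0, 0, 0, 0.005]]]' | python3 -m inch
```

```text
clock: 8.75
ee_pos: [0.5738, 0.1229, 0.1266]
ee_rot: [3.142, -0.0, -2.704]
force: [0.0, 0.4, -0.4]
width: 0.0139
gripper_force: 40.0
clock: 9.12
ee_pos: [0.5737, 0.1229, 0.1224]
ee_rot: [3.141, -0.001, -2.704]
force: [-1.1, 0.7, -1.2]
width: 0.0138
gripper_force: 40.0
clock: 9.5
ee_pos: [0.5737, 0.1229, 0.1205]
ee_rot: [3.142, -0.0, -2.704]
force: [-1.0, -0.4, -1.6]
width: 0.0137
gripper_force: 40.0
```

The pilot is well inside the bore, past the slot depth. Now a light press onto the key.

In the tool's units: 0.001 m is 0.016.

```bash
echo '[[[0, 0, 0.016, 0, 0, 0, 0.005], [0, 0, 0, 0, 0, 0, 0.005]]]' | python3 -m inch; echo '[[[0, 0, 0.008, 0, 0, 0, 0.005], [0, 0, 0, 0, 0, 0, 0.005]]]' | python3 -m inch
```

```text
clock: 9.75
ee_pos: [0.5738, 0.1229, 0.12]
ee_rot: [3.142, -0.0, -2.704]
force: [-2.2, 0.0, 2.8]
width: 0.0136
gripper_force: 40.0
clock: 10.0
ee_pos: [0.5739, 0.1229, 0.1199]
ee_rot: [-3.142, 0.0, -2.704]
force: [-4.4, -1.5, 7.5]
width: 0.0138
gripper_force: 40.0
```

It rests on the key at TCP z 0.120, as predicted, with about 7 N. Sweeping clockwise in small turns.

In the tool's units: 0.03 rad / 3.1416 = 0.0095.

```bash
for i in 1; do echo '[[[0, 0, 0, 0, 0, 0.0095, 0.005], [0, 0, 0, 0, 0, 0.0095, 0.005], [0, 0, 0, 0, 0, 0.0095, 0.005], [0, 0, 0, 0, 0, 0, 0.005]]]' | python3 -m inch; done; echo '[[[0, 0, 0, 0, 0, 0.0095, 0.005], [0, 0, 0, 0, 0, 0.0095, 0.005], [0, 0, 0, 0, 0, 0, 0.005]]]' | python3 -m inch; echo '[[[0, 0, 0, 0, 0, 0.0095, 0.005], [0, 0, 0, 0, 0, 0.0095, 0.005], [0, 0, 0, 0, 0, 0, 0.005]]]' | python3 -m inch
```

```text
clock: 10.5
ee_pos: [0.574, 0.1228, 0.1197]
ee_rot: [-3.141, 0.0, -2.795]
force: [-3.1, -0.9, 4.7]
width: 0.0138
gripper_force: 40.0
clock: 10.88
ee_pos: [0.5738, 0.1229, 0.1189]
ee_rot: [-3.142, -0.0, -2.855]
force: [-0.6, -1.4, 0.6]
width: 0.0136
gripper_force: 40.0
clock: 11.25
ee_pos: [0.5738, 0.1229, 0.119]
ee_rot: [3.142, -0.0, -2.915]
force: [-0.6, -1.7, -2.6]
width: 0.0136
gripper_force: 40.0
```

The contact force vanished near yaw 196°, so the slot has probably reached the key. Pushing down to confirm.

In the tool's units: 0.002 m is 0.032, 0.001 m is 0.016.

```bash
echo '[[[0, 0, 0.032, 0, 0, 0, 0.005], [0, 0, 0.016, 0, 0, 0, 0.005], [0, 0, 0, 0, 0, 0, 0.005]]]' | python3 -m inch; python3 -c "from h import *;print(manip.get_obs()['ft_torque'].round(2))"
```

```text
clock: 11.62
ee_pos: [0.5738, 0.123, 0.116]
ee_rot: [3.141, -0.0, -2.914]
force: [-1.5, -0.3, -1.7]
width: 0.0136
gripper_force: 40.0
[-0.13  0.2   0.05]
```

It's dropping over the key. Home should be at TCP z 0.112.

In the tool's units: 0.002 m is 0.032, 0.0015 m is 0.024.

```bash
echo '[[[0, 0, 0.032, 0, 0, 0, 0.005], [0, 0, 0.024, 0, 0, 0, 0.005], [0, 0, 0, 0, 0, 0, 0.005]]]' | python3 -m inch;  echo '[[[0, 0, 0.008, 0, 0, 0, 0.005], [0, 0, 0.008, 0, 0, 0, 0.005], [0, 0, 0, 0, 0, 0, 0.005]]]' | python3 -m inch
```

```text
clock: 12.0
ee_pos: [0.5737, 0.1229, 0.1125]
ee_rot: [3.142, -0.0, -2.914]
force: [-1.8, -1.3, -1.3]
width: 0.0135
gripper_force: 40.0
clock: 12.38
ee_pos: [0.5738, 0.1229, 0.1121]
ee_rot: [3.142, -0.0, -2.914]
force: [-4.2, -1.4, 4.8]
width: 0.0136
gripper_force: 40.0
```

Home, with contact at z 0.112. Turning clockwise toward the stop (yaw about 165° = 2.88 rad) while watching the torque.

In the tool's units: 0.05 rad / 3.1416 = 0.0159.

```bash
echo '[[[0, 0, 0, 0, 0, 0.0159, 0.005], [0, 0, 0, 0, 0, 0.0159, 0.005], [0, 0, 0, 0, 0, 0.0159, 0.005], [0, 0, 0, 0, 0, 0, 0.005]]]' | python3 -m inch;python3 -c "from h import *;print(manip.get_obs()['ft_torque'].round(2))"; echo '[[[0, 0, 0, 0, 0, 0.0159, 0.005], [0, 0, 0, 0, 0, 0.0159, 0.005], [0, 0, 0, 0, 0, 0.0159, 0.005], [0, 0, 0, 0, 0, 0.0159, 0.005], [0, 0, 0, 0, 0, 0, 0.005]]]' | python3 -m inch;python3 -c "from h import *;print(manip.get_obs()['ft_torque'].round(2))"
```

```text
clock: 12.88
ee_pos: [0.5739, 0.1227, 0.1121]
ee_rot: [-3.141, 0.0, -3.064]
force: [-4.3, -2.4, 6.4]
width: 0.0141
gripper_force: 40.0
[-0.48  0.67  0.09]
clock: 13.5
ee_pos: [0.5739, 0.1227, 0.1121]
ee_rot: [-3.141, 0.0, 3.019]
force: [-4.6, -2.8, 5.8]
width: 0.0136
gripper_force: 40.0
[-0.5   0.64  0.14]
```

In the tool's units: 0.03 rad / 3.1416 = 0.0095.

```bash
echo '[[[0, 0, 0, 0, 0, 0.0095, 0.005], [0, 0, 0, 0, 0, 0.0095, 0.005], [0, 0, 0, 0, 0, 0.0095, 0.005], [0, 0, 0, 0, 0, 0, 0.005]]]' | python3 -m inch;python3 -c "from h import *;print(manip.get_obs()['ft_torque'].round(2))"; echo '[[[0, 0, 0, 0, 0, 0.0064, 0.005], [0, 0, 0, 0, 0, 0.0064, 0.005], [0, 0, 0, 0, 0, 0, 0.005]]]' | python3 -m inch;python3 -c "from h import *;print(manip.get_obs()['ft_torque'].round(2))"
```

```text
clock: 14.0
ee_pos: [0.5739, 0.1227, 0.1121]
ee_rot: [-3.141, 0.0, 2.93]
force: [-4.7, -3.1, 5.1]
width: 0.0137
gripper_force: 40.0
[-0.47  0.7   0.09]
clock: 14.38
ee_pos: [0.5739, 0.1227, 0.1121]
ee_rot: [-3.141, 0.0, 2.89]
force: [-3.4, -2.3, 5.7]
width: 0.0135
gripper_force: 40.0
[-0.51  0.65  0.16]
```

In the tool's units: 0.02 rad / 3.1416 = 0.0064.

```bash
echo '[[[0, 0, 0, 0, 0, 0.0064, 0.005], [0, 0, 0, 0, 0, 0.0048, 0.005], [0, 0, 0, 0, 0, 0, 0.005]]]' | python3 -m inch;python3 -c "from h import *;print(manip.get_obs()['ft_torque'].round(2))"; echo '[[[0, 0, 0, 0, 0, 0.0048, 0.005], [0, 0, 0, 0, 0, 0, 0.005], [0, 0, 0, 0, 0, 0, 0.005]]]' | python3 -m inch;python3 -c "from h import *;print(manip.get_obs()['ft_torque'].round(2))"
```

```text
clock: 14.75
ee_pos: [0.5739, 0.1227, 0.1121]
ee_rot: [-3.141, 0.0, 2.855]
force: [-4.5, -3.1, 6.1]
width: 0.0134
gripper_force: 40.0
[-0.44  0.66  0.17]
clock: 15.12
ee_pos: [0.5739, 0.1227, 0.1121]
ee_rot: [-3.141, 0.0, 2.84]
force: [-5.2, -4.2, 5.7]
width: 0.014
gripper_force: 40.0
[-0.49  0.69  0.2 ]
```

In the tool's units: 0.015 rad / 3.1416 = 0.0048.

```bash
echo '[[[0, 0, 0, 0, 0, 0.0048, 0.005], [0, 0, 0, 0, 0, 0, 0.005], [0, 0, 0, 0, 0, 0, 0.005]]]' | python3 -m inch;python3 -c "from h import *;print(manip.get_obs()['ft_torque'].round(2))"; echo '[[[0, 0, 0, 0, 0, 0.0048, 0.005], [0, 0, 0, 0, 0, 0, 0.005], [0, 0, 0, 0, 0, 0, 0.005]]]' | python3 -m inch;python3 -c "from h import *;print(manip.get_obs()['ft_torque'].round(2))"
```

```text
clock: 15.5
ee_pos: [0.5739, 0.1227, 0.1121]
ee_rot: [-3.141, 0.0, 2.825]
force: [-4.6, -2.7, 5.4]
width: 0.0138
gripper_force: 40.0
[-0.46  0.68  0.18]
clock: 15.88
ee_pos: [0.5739, 0.1227, 0.1121]
ee_rot: [-3.141, 0.0, 2.81]
force: [-4.4, -2.8, 4.7]
width: 0.0137
gripper_force: 40.0
[-0.44  0.7   0.2 ]
```

Torque is only slightly up, and yaw is 161° against an estimated 165°. The knob may be slipping in the grip at the stop, so I'll look.

```bash
python3 - <<'E'
from h import *
s,d=shot('side','g3');t,_=shot('top','g3t')
c=lambda i,u,v,w:cv2.resize(i[v:v+w,u:u+w,::-1],(400,400),interpolation=cv2.INTER_CUBIC)
cv2.imwrite('pics/crop5.png',np.hstack([c(s,195,210,110),c(t,180,150,110)]))
E
```

```text
(no output)
```

View pics/crop5.png

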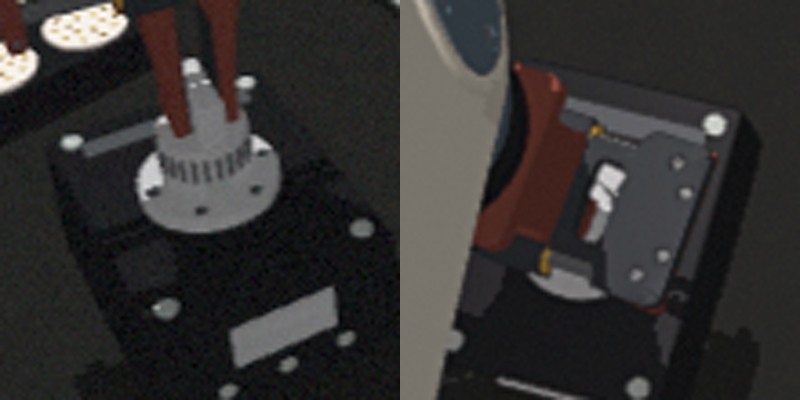

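The knob sits flat on the flange with its bar roughly along the housing. I'll ease off the press, open, lift, move aside and measure.

In the tool's units: -0.04 m is -0.64, -0.0394 m is -0.6304.

```bash
echo '[[[0, 0, -0.0128, 0, 0, 0, 0.005], [0, 0, 0, 0, 0, 0, 0.03], [0, 0, 0, 0, 0, 0, 0.05], [0, 0, 0, 0, 0, 0, 0.05], [0, 0, 0, 0, 0, 0, 0.05], [0, 0, -0.16, 0, 0, 0, 0.05], [0, 0, -0.48, 0, 0, 0, 0.05], [0, 0, -0.64, 0, 0, 0, 0.05], [0, 0, -0.64, 0, 0, 0, 0.05], [-0.2176, -0.6304, 0, 0, 0, 0, 0.05], [-0.2176, -0.6304, 0, 0, 0, 0, 0.05], [-0.2176, -0.6304, 0, 0, 0, 0, 0.05], [-0.2176, -0.6304, 0, 0, 0, 0, 0.05], [-0.2176, -0.6304, 0, 0, 0, 0, 0.05], [-0.2176, -0.6304, 0, 0, 0, 0, 0.05], [0, 0, 0, 0, 0, 0, 0.05]]]' | python3 -m inch
python3 - <<'E'
from h import *
for n in('top','side'):
    im,D=shot(n,'f'+n);I=im.max(2)
    c=optics.camera_info(n);K=np.array(c['intrinsics']);T=np.array(c['pose'])
    v,u=np.mgrid[:400,:640];P=np.stack([u,v,np.ones_like(u)],-1)@np.linalg.inv(K).T*D[...,None]@T[:3,:3].T+T[:3,3]
    r=np.hypot(P[...,0]-.574,P[...,1]-.123)<.06
    q=P[r&(abs(P[...,2]-.131)<.005)&(I>150)];x=q[:,:2].astype(np.float32);V=np.linalg.eigh(np.cov(x.T))[1]
    print(n,len(q),q.mean(0),np.degrees(np.arctan2(V[1,1],V[0,1]))%180,cv2.minAreaRect(x))
    b=P[r&(abs(P[...,2]-.107)<.003)];print(' hub',b[:,2].mean(),cv2.minEnclosingCircle(b[:,:2].astype(np.float32)))
    g=P[r&(abs(P[...,2]-.078)<.004)&(I>140)];print(' flange',g[:,2].mean(),cv2.minEnclosingCircle(g[:,:2].astype(np.float32)))
    if n=='top': a=im[150:260,180:290,::-1]
    else: b2=im[210:320,195:305,::-1]
cv2.imwrite('pics/crop6.png',np.hstack([cv2.resize(k,(400,400),interpolation=2) for k in(a,b2)]))
E
```

```text
clock: 17.98
ee_pos: [0.5739, -0.1296, 0.2332]
ee_rot: [-3.141, 0.001, 2.805]
force: [-0.2, -0.1, -0.2]
width: 0.0503
gripper_force: 0.0
top 201 [0.57504807 0.12169183 0.13135953] 161.86318921748756 ((0.5753832459449768, 0.1218431144952774), (0.013592672534286976, 0.0437195710837841), 71.25680541992188)
 hub 0.10738094955449858 ((0.5754464268684387, 0.12178034335374832), 0.0225666631013155)
 flange 0.0785007314605748 ((0.5739070773124695, 0.12234650552272797), 0.034332431852817535)
side 118 [0.57293108 0.12461663 0.13142507] 162.29047334019882 ((0.5732958912849426, 0.1239115372300148), (0.01313679851591587, 0.04236733913421631), 71.7632064819336)
 hub 0.10722267067827636 ((0.5731550455093384, 0.12423054128885269), 0.022303860634565353)
 flange 0.07857272938441681 ((0.5723598003387451, 0.12490344047546387), 0.034141022711992264)
```

View pics/crop6.png

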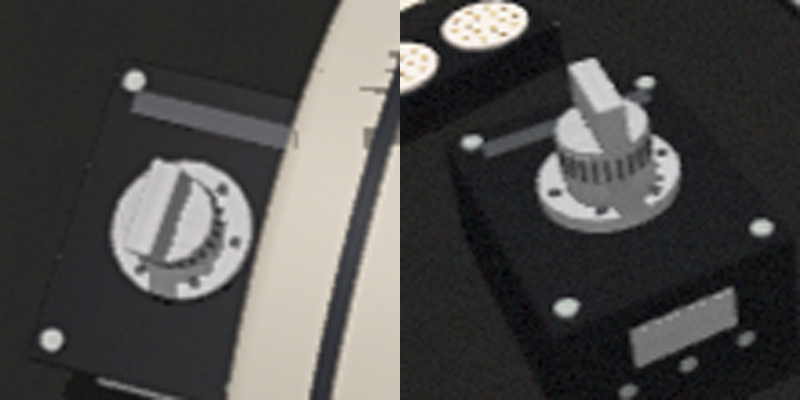

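The knob is home: hub top is at 0.107 m and centred within 2 mm. The bar is at about 162° against the housing's 165° (0.05–0.06 rad, within the slot play), and it is released.

```bash
python3 -c "from h import *;print(order.close_job())"
```

```text
the job is handed in; nothing more can be done
None
```

The knob sits home on the flange, turned clockwise to about 3° (0.06 rad) past parallel with the housing's long side, which fits the end stop plus slot play (no sharp torque rise marked the stop itself); it is released, the arm is clear, and the job was handed in at about 18 s.

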